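# Check the backplate's blasted finish against the comparator

### The job

Lower the backplate over the two locating pins of the inspection base until it lies flush, and let go of it. Then pick up the finish comparator by its plain part and hold its frosted end, the one with the small corner notch, label up and level about a finger's width above the middle of the seated backplate, square across it between the pins, touching neither plate nor pins. Finish while still holding it there; drop neither part and leave the oiler, spanner and file alone.

Things in the scene. Friction and masses are not known exactly. Their poses are not given: they have to be found in the camera images.
- base: Inspection base, fixed, its place and yaw vary: grey foot 110 x 170 x 12 mm, on it a steel riser 40 x 130 mm with its flat top 36 mm above the bench. Two steel pins on the riser's long centre line, 42 mm either side of the middle, rise 22 mm above it (straight for 14 mm, then a tapered nose). Origin: centre of the foot's underside; y along the riser to the bigger pin, z up.
- pin_big (a point): Foot of the bigger pin, diameter 12 mm, on its axis at the height of the riser's top (42 mm to +y of the base's origin).
- pin_small (a point): Foot of the smaller pin, diameter 8 mm, on its axis at the height of the riser's top (42 mm to -y of the base's origin).
- backplate: Loose aluminium plate 50 x 120 x 15 mm (x, y, z), 0.24 kg, flat on the bench, matt field up. Through holes at y = +42 mm (14 mm wide) and -42 mm (10 mm): it fits the pins one way only, 2 mm play. Origin: centre of underside, y towards the bigger hole, z up. Flush, its top is 51 mm above the bench, pins 7 mm proud. Grip it across the 50 mm, mid-length; the riser is narrower.
- hole_big (a point): Centre of the bigger hole (14 mm) at the plate's top face.
- hole_small (a point): Centre of the smaller hole (10 mm) at the plate's top face.
- field (a point): Middle of the backplate's top face, the centre of the matt blasted field.
- comparator: Loose bright steel plate 120 x 40 x 6 mm (x, y, z), 0.22 kg, label up on the bench, any yaw. Origin: centre of underside, x towards the frosted end, z up. Frosted end (x 25 to 60 mm) matt grey, with the etched label; the rest plain, to be gripped across the 40 mm at x -50 to 0. A 12 x 12 mm notch in the +x +y corner marks that end: label up, frosted end away from you, it is far left.
- frost (a point): Middle of the frosted end on the label face: 42.5 mm from the comparator's centre towards that end, at the top face.
- oiler: Bystander: amber oil bottle with a red spout, 60 mm across, 184 mm high. Origin at the centre of its underside.
- spanner: Bystander: steel spanner about 160 mm long lying on the bench. Origin under its middle.
- handfile: Bystander: small hand file with a wooden handle, about 260 mm long, lying on the bench. Origin near its middle, at bench height.
Mind the look-alikes: they are no part of the job. Of the things like the backplate, leave any that is orange; of the rest the smaller one is meant. Leave any blue look-alike of the comparator alone.

How it is judged:
On the way:
1. the backplate lies flush on the base over both pins and is let go (horizontal distance between hole_big and pin_big below 0.003 m and horizontal distance between hole_small and pin_small below 0.003 m and z of backplate in the frame of base below 0.0375 m and angle between backplate's own z axis and vertical below 0.03 rad and contact force between backplate and the fingers below 0.1 N and linear speed of backplate below 0.02 m/s), for 0.3 s.
At the end, for the whole second after the job is handed in: Backplate flush on the base (holes within 3 mm of the pins, 1.5 mm in height). Comparator held still by its plain part, touching no plate or pin, level within 0.2 rad, square across within 0.3 rad, middle of frosted end within 16 mm of the plate's middle, underside 3 to 40 mm above it (horizontal distance between hole_big and pin_big below 0.003 m and horizontal distance between hole_small and pin_small below 0.003 m and z of backplate in the frame of base below 0.0375 m and angle between backplate's own z axis and vertical below 0.03 rad and contact force between comparator and the fingers above 1 N and x of the grasp point in the frame of comparator below 0.014 m and horizontal distance between frost and field below 0.016 m and z of frost in the frame of field between 0.009 and 0.046 m and angle between comparator's own z axis and vertical below 0.2 rad and angle between the x axis of comparator and the x axis of backplate, either way round below 0.3 rad and contact force between comparator and backplate below 0.1 N and contact force between comparator and base below 0.1 N and linear speed of comparator below 0.02 m/s); the arm keeps its last pose, push and grip.
It fails at once if a bystander (oiler, spanner, file) is moved more than 20 mm or the oiler is tipped over (distance of any of oiler, spanner, handfile from where it was at the start of the episode above 0.02 m or angle between oiler's own z axis and vertical above 0.5 rad).
It fails at once if the backplate or the comparator is dropped (falls freely, faster than 0.35 m/s) ((contact force between backplate and the fingers below 0.1 N and linear speed of backplate above 0.35 m/s) or (contact force between comparator and the fingers below 0.1 N and linear speed of comparator above 0.35 m/s)).
It also fails if it takes over 51 s, if anything falls off the work surface, if the arm or the gripper's body presses on something with over 40 N, if the wrist force passes 120 N, or if a joint passes its speed limit or range.

### The arm

A 6-joint arm with a two-finger parallel gripper is mounted at the origin on the work surface. World frame = base frame: x ahead of the robot, y to its left, z up, the work surface at z = 0. Lengths are in m, angles in rad, forces in N, time in s.
With the tool pointing down it reaches from about 0.375 to 0.9 m from the base axis. Payload 3.1 kg.
Tool frame: the origin (TCP) lies midway between the tips of the shut fingers; the grasp point (between the pads) lies 19 mm behind it; z points along the fingers, y is the line along which they close (so a half turn about z gives the same grasp; the last joint's range is limited). The gripper opens to 85 mm and grips with 20 to 120 N. Pads are 22 mm wide; open, the fingers measure 114 mm over their backs; the gripper's body (76 mm by 85 mm) begins 54 mm behind the grasp point. The pads swing forward as they close: fully open they stand 13 mm farther back than shut.
Start: joints at [-1.367, 0.527, 1.433, -0, 1.181, -0.178], TCP at [0.233, -0.58, 0.193] pointing down, gripper open.
Joint ranges: [-3.08, 3.08], [-0.75, 2.2], [0.22, 2.44], [-1.43, 4.57], [0, 2.65], [-2.85, 2.85]. Speed limits (rad/s): [2.79, 2.79, 3.14, 3.14, 3.14, 3.14].

### API

Orientations are given as a unit quaternion [x, y, z, w].
In Python, from station import manip gives the robot as it stands. The module is installed in compiled form; this text tells all that it offers.
- The arm moves only by the tool apply_moves, never from a script. Its arguments are lists of equal length, an entry for each row: "claw": the gripper's target within -1 to 1 (fully open at 1, half-way at 0, shut at -1); "travel": the shift along the tool's x, y, z scaled (see below), a list of three; "turn": the turn, a rotation vector about the tool's x, y, z scaled (see below), a list of three. In form: {"claw": [claw, ...], "travel": [[dx, dy, dz], ...], "turn": [[rx, ry, rz], ...]}. A call has 1 to 5 rows; each row is the pose to reach, as a shift and turn from the pose commanded when the call began, along the tool's axes at that moment, turning the shorter way round; what a row does not reach only later rows make up. The controller multiplies each number of a shift by 800 mm and each number of a turn by 180 degrees. A row lasts 1/12 s, in which the tool goes at most 41.7 mm and 7.16 degrees, less where a joint would pass 70% of its speed; a pose out of reach is approached as far as the arm can. A call with a number of a shift or a turn outside -1 to 1 is refused whole. A call with a gripper value outside its range is refused whole. The fingers move at their own pace and stop on an object; "newtons" is the grip in N (left out, the last holds). Time passes only in rows, so rows that repeat a pose let the fingers close. It gives the time, the measured TCP pose, the force, the opening and the grip force at its end, in the units of the state.
- manip.sense(): the state, without advancing time (a new reading comes with each control period).
- manip.snapshot(name): name is "scene" or "top"; returns a dict with "pixels" (420x560x3 uint8, red, green, blue), "depth" (420x560 float32, m along the optical axis (not along the pixel's ray), 0 where there is no reading), "intrinsics" (3x3 intrinsics, pixels), "k1" (the pictures are not rectified: a ray, as slopes to the right and down, at radius r is drawn at 1 + k1 r^2 times it, then the intrinsics apply), "R" (3x3) and "t" (3): a world point X has camera coordinates R X + t. Camera axes: x right, y down, z forward; pixel columns grow to the right and rows downward; lengths in m; the calibration is good to about 2 mm. A picture is of the moment at which its call begins.
- manip.sign_off(): hands the job in; it is judged then, once.
The state is a dict: "t": time; "q": joint angles; "qd": joint speeds; "tau": joint torques, N m; "tcp_pos": TCP position; "tool_rot": TCP orientation; "force": force on the tool from outside, world axes, zero at the start; "ft_torque": the same for the moment, N m; "finger_gap": opening from 0.0 (shut) to 1.0 (fully open); "gripper_force": force on a finger pad.
Only numpy, scipy, OpenCV 4.12 (cv2) and the standard library are available. Lean on these libraries where they do the work, as an engineer would, in place of code of your own. Each camera call takes 0.05 s, during which the arm holds its last target. There are 200 camera calls.

## Working session

There is one attempt and no reset: what is moved stays moved. The work goes in short steps, Python scripts to look and compute and a tool call to move; the robot and the scene stay as the last step left them, time stands still between calls to the robot, and variables do not carry over. Pictures are saved under pics/ and viewed, at most 12 in all, crops included, and the job is handed in when it is done.

Besides the shell and the picture viewer there is one more tool, called after "Request:" in YAML: its name, and indented under it one key for each argument. apply_moves: Moves the arm, as the interface text tells. Shifts and turns lie within -1 to 1; 1 stands for 800 mm of shift or 180 degrees of turn. Its arguments: {"type":"object","properties":{"claw":{"type":"array","items":{"type":"number"}},"travel":{"type":"array","items":{"type":"array","items":{"type":"number"}}},"turn":{"type":"array","items":{"type":"array","items":{"type":"number"}}},"newtons":{"type":"number"}},"required":["claw","travel","turn"]}

```bash
mkdir -p pics; cat > h.py <<'E'
import numpy as np, cv2, pickle
from station import manip
def snap(n,f):
    s=manip.snapshot(n); pickle.dump(s,open(f'pics/{f}.pkl','wb'))
    cv2.imwrite(f'pics/{f}.png',s['pixels'][:,:,::-1]); return s
def load(f): return pickle.load(open(f'pics/{f}.pkl','rb'))
def pt(s,u,v,z=None):
    "world point of pixel: on plane z, or by depth"
    K=s['intrinsics'];a=np.array([(u-K[0,2])/K[0,0],(v-K[1,2])/K[1,1]]);b=a.copy()
    for _ in range(20): b=a/(1+s['k1']*(b@b))
    R=np.array(s['R']);t=np.array(s['t']);d=np.array([b[0],b[1],1])
    if z is None:
        return R.T@(d*s['depth'][int(round(v)),int(round(u))]-t)
    o=-R.T@t; r=R.T@d
    return o+r*(z-o[2])/r[2]
E
python3 - <<'E'
from h import *
a=snap('scene','s0');b=snap('top','t0')
for s in(a,b): print(-np.array(s['R']).T@s['t'],s['intrinsics'][0],s['k1'])
cv2.imwrite('pics/t0b.png',cv2.resize(b['pixels'][:,:,::-1],(800,600),interpolation=cv2.INTER_CUBIC))
print(manip.sense())
E
```

```text
[ 0.89930384 -0.4989866   0.98187408] [431.13509558   0.         271.72684634] -0.046128607284457744
[ 0.30059114 -0.03128401  1.65749192] [510.08279031   0.         276.97235304] -0.07042265998734494
{'t': 0.1, 'q': array([-1.36754108e+00,  5.28328627e-01,  1.43376887e+00, -1.61787197e-05,
        1.18142747e+00, -1.78516370e-01]), 'qd': array([ 0.00093635, -0.00051848, -0.00289964,  0.00075409, -0.00031575,
        0.00070208]), 'tau': array([ 6.36653567e-05, -4.43304527e+01, -1.78586036e+01, -2.26115153e-04,
        3.91608541e-03,  1.04489251e-05]), 'tcp_pos': array([ 0.23271865, -0.57928201,  0.19196063]), 'tool_rot': array([ 9.81835514e-01,  1.89731624e-01, -1.94308489e-05, -9.65991605e-04]), 'force': array([0.52166525, 0.20935412, 0.28643622]), 'ft_torque': array([ 0.01235811, -0.01272312, -0.0509548 ]), 'gripper_force': 0.0, 'finger_gap': 0.9996237844303275}
```

View pics/t0b.png

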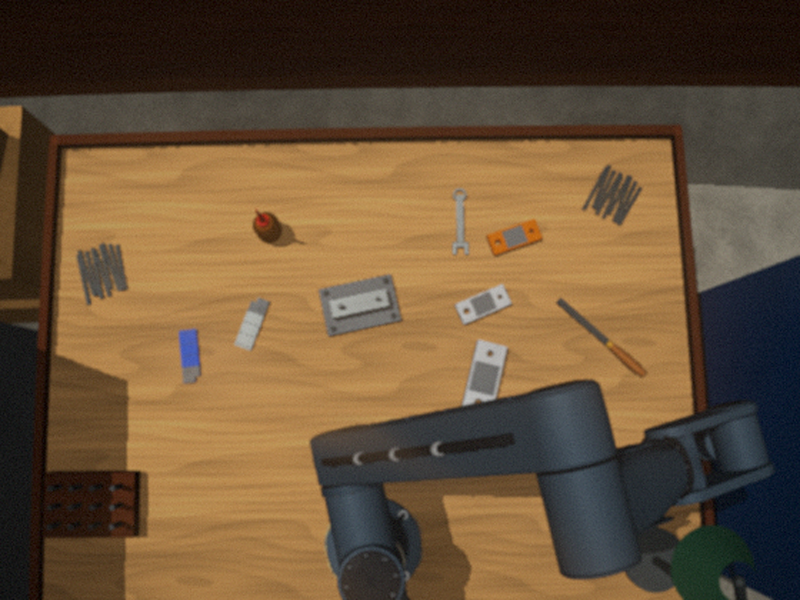

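View pics/s0.png

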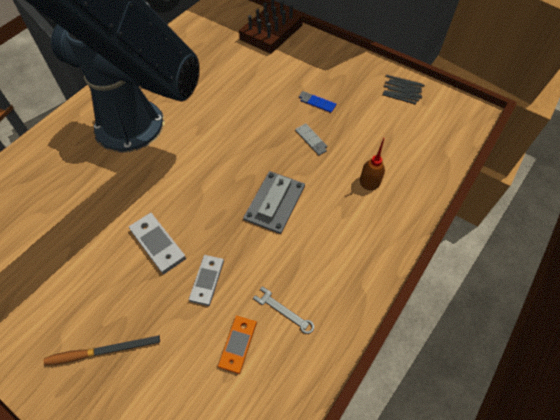

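The top view (800x600) shows the small silver backplate at (483,304), the base at (360,305) and the comparator at (252,324). The orange, large and blue pieces are decoys. I'll enlarge these three from both cameras.

```bash
python3 - <<'E'
from h import *
T=[]
for f,c in(('t0',[(338,213),(252,213),(176,227)]),('s0',[(207,280),(274,200),(311,138)])):
    s=load(f); row=[]
    for u,v in c:
        h=33
        im=cv2.resize(s['pixels'][v-h:v+h,u-h:u+h,::-1],(264,264),interpolation=cv2.INTER_CUBIC)
        for k in range(0,66,10): cv2.line(im,(k*4,0),(k*4,5),(0,0,255));cv2.line(im,(0,k*4),(5,k*4),(0,0,255))
        row.append(im)
    T.append(np.hstack(row))
cv2.imwrite('pics/m0.png',np.vstack(T))
E
```

```text
(no output)
```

View pics/m0.png

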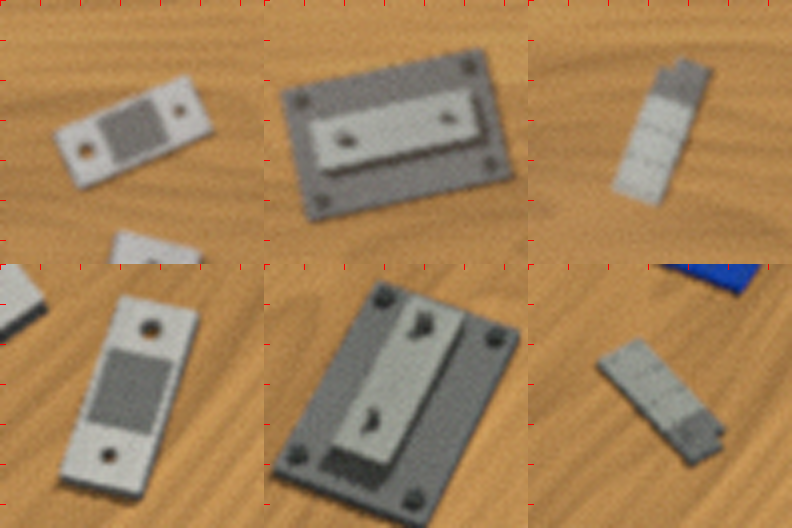

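```bash
python3 - <<'E'
from h import *
t,s=load('t0'),load('s0')
def m(S,c,p,z): return np.array([pt(S,c[0]-33+(x+.5)/4-.5,c[1]-33+(y+.5)/4-.5,z)[:2] for x,y in p])
def rep(n,P): print(n,P.round(4).tolist(),'mean',P.mean(0).round(4))
ang=lambda a,b: np.degrees(np.arctan2(*(b-a)[::-1])).round(1)
for nm,S,hc,co,c in(('top',t,[(86,151),(180,111)],[(52,130),(186,75),(214,131),(80,188)],(338,213)),('scene',s,[(150,64),(109,191)],[(120,32),(62,216),(140,226),(200,48)],(207,280))):
    H=m(S,c,hc,.015);C=m(S,c,co,.015);print(nm,'plate holes mid',H.mean(0).round(4),'corners mid',C.mean(0).round(4),'y-axis dir',ang(H[1],H[0]),ang(C[1]+C[2],C[0]+C[3]) ,np.linalg.norm(H[0]-H[1]))
for nm,S,co,c in(('top',t,[(20,92),(220,50),(250,178),(44,220)],(252,213)),('scene',s,[(114,18),(11,206),(161,261),(256,66)],(274,200))):
    C=m(S,c,co,.012);print(nm,'base',C.mean(0).round(4),ang(C[1]+C[2],C[0]+C[3]),np.linalg.norm(C[1]-C[0]))
C=m(t,(252,213),[(46,122),(206,92),(219,135),(56,170)],.036);print('riser',C.mean(0),ang(C[1]+C[2],C[0]+C[3]))
for nm,S,co,c in(('top',t,[(84,188),(130,205),(184,70)],(176,227)),('scene',s,[(70,101),(112,76),(164,202)],(311,138))):
    C=m(S,c,co,.006);print(nm,C.round(4).tolist())
    d=(C[0]+C[2])/2 if nm=='top' else (C[1]+C[2])/2
    print('comp',d.round(4),ang(C[1],C[2]),ang(C[0],C[2]),np.linalg.norm(C[0]-C[2]))
# wire spanner/oiler
print('oiler',pt(s,373,178,0.06))
E
```

```text
top plate holes mid [ 0.5311 -0.2592] corners mid [ 0.5311 -0.2592] y-axis dir 111.9 111.6 0.08432589690095485
scene plate holes mid [ 0.5291 -0.2584] corners mid [ 0.5305 -0.2588] y-axis dir 112.7 112.5 0.08463672470235946
top base [0.5337 0.0208] 100.8 0.1670337804542338
scene base [0.5344 0.0231] 101.6 0.16766470277165296
riser [0.53432308 0.02140872] 100.4
top [[0.4502, 0.3091], [0.4358, 0.2716], [0.5455, 0.2283]]
comp [0.4979 0.2687] -21.5 -40.3 0.12492973294203617
scene [[0.4368, 0.2693], [0.4489, 0.309], [0.5466, 0.2271]]
comp [0.4978 0.268 ] -40.0 -21.0 0.1176007884945559
oiler [0.72489128 0.20404518 0.06      ]
```

```bash
cat >> h.py <<'E'
from scipy.spatial.transform import Rotation as Ro
def plan(x,y,z,yaw,lvl=True):
    "yaw = world direction (deg) of tool y; prints travel and turn in command units"
    s=manip.sense();R0=Ro.from_quat(s['tool_rot']);a=np.radians(yaw)
    Y=np.array([np.cos(a),np.sin(a),0]);Z=np.array([0,0,-1.]);R1=Ro.from_matrix(np.c_[np.cross(Y,Z),Y,Z])
    d=np.array([x,y,z])-s['tcp_pos']
    yy=R0.as_matrix()[:,1]
    print('t',round(s['t'],2),'pos',s['tcp_pos'].round(4),'yaw',np.degrees(np.arctan2(yy[1],yy[0])).round(2),'F',s['force'].round(1),'gap',round(s['finger_gap'],3),'grip',round(s['gripper_force'],1),'q6',s['q'][5].round(2))
    print('travel',(R0.inv().apply(d)/.8).round(4).tolist(),'turn',((R0.inv()*R1).as_rotvec()/np.pi).round(4).tolist(),'mm',(np.linalg.norm(d)*1e3).round(1))
E
python3 -c "
from h import *
plan(.5308,-.259,.12,22.1)"
```

```text
t 0.1 pos [ 0.2327 -0.5793  0.192 ] yaw -68.13 F [0.5 0.2 0.3] gap 1.0 grip 0.0 q6 -0.18
travel [0.4949, -0.2325, 0.0906] turn [-0.0004, -0.0006, -0.5013] mm 443.4
```

Request:
apply_moves:
  claw: [1,1,1,1,1]
  travel:
    - [0.495,-0.2325,0.09]
    - [0.495,-0.2325,0.09]
    - [0.495,-0.2325,0.09]
    - [0.495,-0.2325,0.09]
    - [0.495,-0.2325,0.09]
  turn:
    - [0,0,-0.5]
    - [0,0,-0.5]
    - [0,0,-0.5]
    - [0,0,-0.5]
    - [0,0,-0.5]

```text
t: 0.52
tcp_pos: [0.3737, -0.4278, 0.1583]
tool_rot: [0.875, 0.485, 0.0, -0.0]
force: [0.7, -0.1, -0.7]
finger_gap: 0.997
gripper_force: 0.0
```

```bash
python3 -c "
from h import *
plan(.5308,-.259,.12,22.1)"
```

```text
t 0.52 pos [ 0.3737 -0.4278  0.1583] yaw -32.01 F [ 0.7 -0.1 -0.7] gap 0.997 grip 0.0 q6 -0.49
travel [0.283, 0.0547, 0.048] turn [-0.0001, -0.0002, -0.3006] mm 233.8
```

Request:
apply_moves:
  claw: [1,1,1,1,1]
  travel:
    - [0.283,0.0547,0.048]
    - [0.283,0.0547,0.048]
    - [0.283,0.0547,0.048]
    - [0.283,0.0547,0.048]
    - [0.283,0.0547,0.048]
  turn:
    - [0,0,-0.3]
    - [0,0,-0.3]
    - [0,0,-0.3]
    - [0,0,-0.3]
    - [0,0,-0.3]

```text
t: 0.93
tcp_pos: [0.5147, -0.278, 0.1241]
tool_rot: [0.683, 0.73, -0.0, -0.0]
force: [0.4, -0.5, 1.6]
finger_gap: 1.001
gripper_force: 0.0
```

```bash
python3 -c "
from h import *
plan(.5308,-.259,.07,22.1)"
```

```text
t 0.93 pos [ 0.5147 -0.278   0.1241] yaw 3.85 F [ 0.4 -0.5  1.6] gap 1.001 grip 0.0 q6 -0.75
travel [0.0223, 0.0218, 0.0676] turn [-0.0002, -0.0002, -0.1014] mm 59.6
```

Request:
apply_moves:
  claw: [1,1,1,1,1]
  travel:
    - [0.0223,0.0218,0.0676]
    - [0.0223,0.0218,0.0676]
    - [0.0223,0.0218,0.0676]
    - [0.0223,0.0218,0.0676]
    - [0.0223,0.0218,0.0676]
  turn:
    - [0,0,-0.1014]
    - [0,0,-0.1014]
    - [0,0,-0.1014]
    - [0,0,-0.1014]
    - [0,0,-0.1014]

```text
t: 1.35
tcp_pos: [0.5302, -0.2608, 0.0703]
tool_rot: [0.562, 0.827, -0.0, -0.0]
force: [-0.1, -1.0, 0.6]
finger_gap: 0.999
gripper_force: 0.0
```

```bash
python3 - <<'E'
from h import *
plan(.5308,-.259,.006,22.1)
s=snap('scene','s1')
cv2.imwrite('pics/s1c.png',cv2.resize(s['pixels'][200:330,120:300,::-1],(720,520),interpolation=cv2.INTER_CUBIC))
E
```

```text
t 1.35 pos [ 0.5302 -0.2608  0.0703] yaw 21.66 F [-0.1 -1.   0.6] gap 0.999 grip 0.0 q6 -1.02
travel [0.0018, 0.0016, 0.0804] turn [-0.0001, -0.0001, -0.0024] mm 64.3
```

View pics/s1c.png

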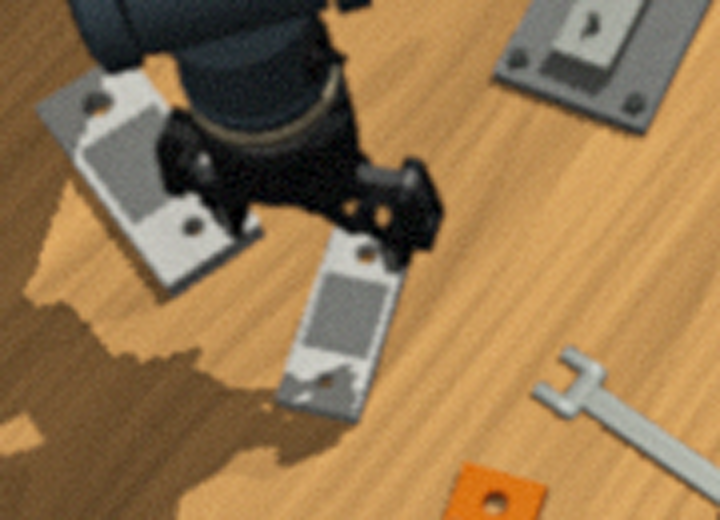

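The gripper is astride the small plate, whose holes are at crop (365,253) and (325,380), with the large decoy off to its left. I'll descend with a narrower opening.

Request:
apply_moves:
  claw: [0.6,0.6,0.6,0.6,0.6]
  travel:
    - [0.0018,0.0016,0.02]
    - [0.0018,0.0016,0.04]
    - [0.0018,0.0016,0.06]
    - [0.0018,0.0016,0.08]
    - [0.0018,0.0016,0.08]
  turn:
    - [0,0,-0.0024]
    - [0,0,-0.0024]
    - [0,0,-0.0024]
    - [0,0,-0.0024]
    - [0,0,-0.0024]

```text
t: 1.82
tcp_pos: [0.5291, -0.259, 0.0049]
tool_rot: [0.559, 0.829, 0.0, -0.002]
force: [-0.0, 0.7, -0.1]
finger_gap: 0.8
gripper_force: 0.0
```

```bash
python3 - <<'E'
from h import *
plan(.5308,-.259,.003,22.1)
E
```

```text
t 1.82 pos [ 0.5291 -0.259   0.0049] yaw 22.03 F [-0.   0.7 -0.1] gap 0.8 grip 0.0 q6 -1.03
travel [-0.0008, 0.0019, 0.0024] turn [-0.0006, -0.001, -0.0004] mm 2.5
```

Request:
apply_moves:
  claw: [0.6,-0.2,-0.2,-0.2,-0.2]
  travel:
    - [-0.0008,0.0019,0.004]
    - [-0.0008,0.0019,0.004]
    - [-0.0008,0.0019,0.004]
    - [-0.0008,0.0019,0.004]
    - [-0.0008,0.0019,0.004]
  turn:
    - [0,0,0]
    - [0,0,0]
    - [0,0,0]
    - [0,0,0]
    - [0,0,0]
  newtons: 50

```text
t: 2.23
tcp_pos: [0.533, -0.2596, 0.0044]
tool_rot: [0.558, 0.83, -0.0, 0.001]
force: [-0.6, -0.8, 0.5]
finger_gap: 0.4
gripper_force: 0.0
```

Request:
apply_moves:
  claw: [-0.2,-0.2]
  travel:
    - [0,0,0]
    - [0,0,0]
  turn:
    - [0,0,0]
    - [0,0,0]

```text
t: 2.4
tcp_pos: [0.5327, -0.2593, 0.0039]
tool_rot: [0.558, 0.83, -0.0, 0.0]
force: [-0.4, -0.6, -0.5]
finger_gap: 0.398
gripper_force: 0.0
```

```bash
python3 - <<'E'
from h import *
plan(.5308,-.259,.12,22.1)
E
```

```text
t 2.4 pos [ 0.5327 -0.2593  0.0039] yaw 22.18 F [-0.4 -0.6 -0.5] gap 0.398 grip 0.0 q6 -1.03
travel [0.0011, -0.002, -0.1451] turn [0.0001, 0.0002, 0.0004] mm 116.1
```

```bash
python3 - <<'E'
from h import *
s=snap('scene','s2')
cv2.imwrite('pics/s2c.png',cv2.resize(s['pixels'][200:330,120:300,::-1],(720,520),interpolation=cv2.INTER_CUBIC))
E
```

```text
(no output)
```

View pics/s2c.png

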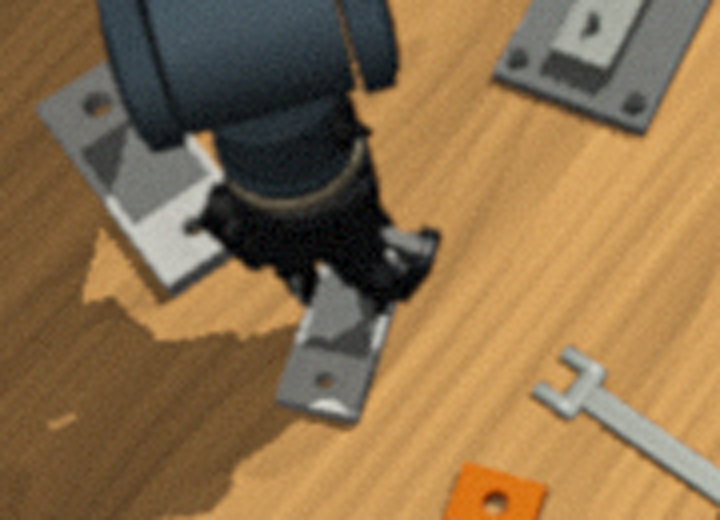

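The fingers straddle the plate at crop (345,290), which hasn't moved. The opening just isn't linear in the reading, so I'll close fully.

Request:
apply_moves:
  claw: [-1,-1,-1,-1,-1]
  travel:
    - [0,0,0.002]
    - [0,0,0.002]
    - [0,0,0.002]
    - [0,0,0.002]
    - [0,0,0.002]
  turn:
    - [0,0,0]
    - [0,0,0]
    - [0,0,0]
    - [0,0,0]
    - [0,0,0]
  newtons: 50

```text
t: 2.87
tcp_pos: [0.5324, -0.2592, 0.0018]
tool_rot: [0.558, 0.83, 0.0, -0.0]
force: [1.0, -0.0, -0.0]
finger_gap: -0.003
gripper_force: 0.0
```

```bash
python3 - <<'E'
from h import *
plan(.534,.0217,.15,11)
s=snap('scene','s3')
cv2.imwrite('pics/s3c.png',cv2.resize(s['pixels'][200:330,120:300,::-1],(720,520),interpolation=cv2.INTER_CUBIC))
E
```

```text
t 2.87 pos [ 0.5324 -0.2592  0.0018] yaw 22.18 F [ 1. -0. -0.] gap -0.003 grip 0.0 q6 -1.03
travel [0.3244, 0.1343, -0.1852] turn [-0.0, -0.0, 0.0621] mm 317.5
```

View pics/s3c.png

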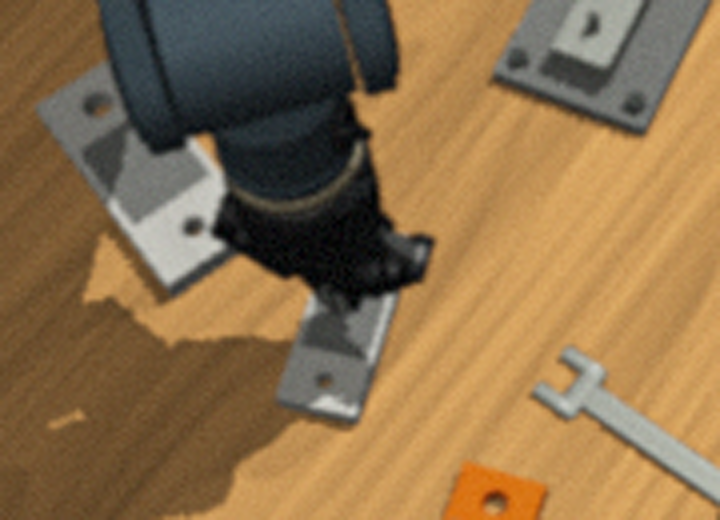

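```bash
python3 - <<'E'
from h import *
s=load('s3');t0=load('t0');s0=load('s0')
print('bench',pt(s0,200,330),pt(s0,330,280),pt(t0,300,200),'plate',pt(s0,207,280),pt(t0,338,213),'big',pt(s0,157,240))
for cx,cy in[(345,318),(345,308),(345,302),(345,296),(340,290),(345,285),(330,285),(360,285)]:
    print(cx,cy,pt(s,120+cx/4,200+cy/4).round(3))
K=s['intrinsics']
for z in(.0018,.015,.03):
    p=np.array(s['R'])@[.5324,-.2592,z]+s['t'];b=p[:2]/p[2];b=b*(1+s['k1']*(b@b));u=K[0,0]*b[0]+K[0,2];v=K[1,1]*b[1]+K[1,2];print(z,(u-120)*4,(v-200)*4)
E
```

```text
bench [ 0.5935723  -0.36189628 -0.00200329] [ 7.74407138e-01 -8.40776629e-02  4.88451468e-04] [ 0.57550798 -0.13702249  0.00699265] plate [ 0.53388547 -0.26072802  0.01492004] [ 0.52915265 -0.25959621  0.01357197] big [ 0.36230511 -0.25139873  0.01994117]
345 318 [ 0.532 -0.261  0.015]
345 308 [ 0.541 -0.265  0.051]
345 302 [ 0.54  -0.263  0.055]
345 296 [ 0.542 -0.263  0.066]
340 290 [ 0.545 -0.267  0.086]
345 285 [ 0.553 -0.268  0.105]
330 285 [ 0.54  -0.269  0.09 ]
360 285 [ 0.557 -0.261  0.097]
0.0018 350.60418867769806 325.1824694733464
0.015 347.7004395623171 316.70108737394116
0.03 344.32374031217455 306.8350816930438
```

The depth image puts the fingertips well above the plate (about 0.03–0.05) although the TCP reads 0.002. I'll probe downward gently to learn the true offset.

Request:
apply_moves:
  claw: [-1,-1,-1,-1]
  travel:
    - [0,0,0.003]
    - [0,0,0.006]
    - [0,0,0.009]
    - [0,0,0.012]
  turn:
    - [0,0,0]
    - [0,0,0]
    - [0,0,0]
    - [0,0,0]

```text
t: 3.25
tcp_pos: [0.5323, -0.2591, -0.0081]
tool_rot: [0.558, 0.83, 0.0, -0.0]
force: [0.1, -0.5, -0.3]
finger_gap: 0.003
gripper_force: 0.0
```

Request:
apply_moves:
  claw: [-1,-1,-1,-1]
  travel:
    - [0,0,0.0025]
    - [0,0,0.005]
    - [0,0,0.0075]
    - [0,0,0.0075]
  turn:
    - [0,0,0]
    - [0,0,0]
    - [0,0,0]
    - [0,0,0]

```text
t: 3.58
tcp_pos: [0.5322, -0.259, -0.0142]
tool_rot: [0.558, 0.83, 0.0, -0.0]
force: [-1.1, -1.3, -0.8]
finger_gap: 0.001
gripper_force: 0.0
```

```bash
python3 - <<'E'
from h import *
s=snap('scene','s4');t=snap('top','t4')
a=cv2.resize(s['pixels'][240:300,170:240,::-1],(560,480),interpolation=cv2.INTER_CUBIC)
cv2.imwrite('pics/s4c.png',a)
for v in range(262,292,2): print(v,[round(float(pt(s,u,v)[2]),3) for u in range(200,214,2)])
print(manip.sense()['q'])
E
```

```text
262 [0.188, 0.183, 0.182, 0.174, 0.169, 0.162, 0.153]
264 [0.177, 0.176, 0.171, 0.167, 0.16, 0.137, 0.142]
266 [0.168, 0.164, 0.164, 0.157, 0.122, 0.123, 0.126]
268 [0.16, 0.157, 0.126, 0.123, 0.112, 0.116, 0.081]
270 [0.084, 0.11, 0.108, 0.113, 0.089, 0.083, 0.082]
272 [0.08, 0.096, 0.101, 0.102, 0.082, 0.079, 0.082]
274 [0.068, 0.06, 0.075, 0.077, 0.071, 0.068, 0.084]
276 [0.043, 0.055, 0.056, 0.068, 0.052, 0.046, 0.075]
278 [0.014, 0.043, 0.044, 0.047, 0.041, 0.035, 0.016]
280 [0.017, 0.032, 0.036, 0.035, 0.025, 0.015, 0.013]
282 [0.018, 0.015, 0.017, 0.018, 0.017, 0.015, 0.014]
284 [0.012, 0.017, 0.015, 0.013, 0.014, 0.014, 0.015]
286 [0.017, 0.015, 0.016, 0.015, 0.016, 0.012, 0.012]
288 [0.015, 0.016, 0.017, 0.014, 0.015, 0.015, 0.017]
290 [0.016, 0.013, 0.014, 0.014, 0.015, 0.014, 0.015]
[-6.41572697e-01  7.78584394e-01  1.65312874e+00 -3.30199688e-06
  7.10109194e-01 -1.02870902e+00]
```

View pics/s4c.png

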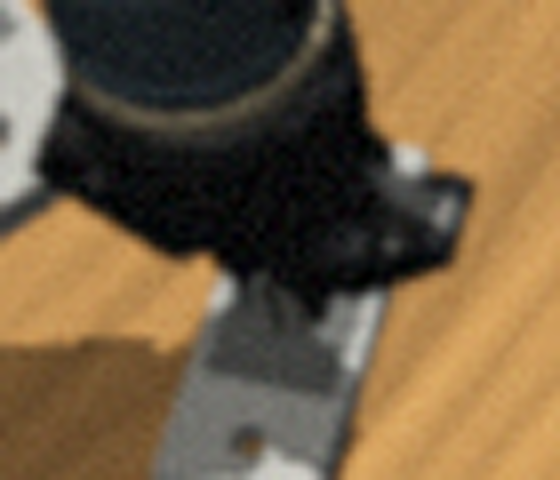

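The shut fingertips (crop about (300,305)) are still roughly 10–15 mm above the plate, with TCP z reading -0.014. I'll keep probing.

Request:
apply_moves:
  claw: [-1,-1,-1,-1]
  travel:
    - [0,0,0.0025]
    - [0,0,0.005]
    - [0,0,0.0075]
    - [0,0,0.0075]
  turn:
    - [0,0,0]
    - [0,0,0]
    - [0,0,0]
    - [0,0,0]

```text
t: 4.02
tcp_pos: [0.5322, -0.259, -0.0201]
tool_rot: [0.558, 0.83, 0.0, -0.0]
force: [0.5, -0.2, -0.6]
finger_gap: -0.003
gripper_force: 0.0
```

Request:
apply_moves:
  claw: [-1,-1,-1]
  travel:
    - [0,0,0.0025]
    - [0,0,0.005]
    - [0,0,0.005]
  turn:
    - [0,0,0]
    - [0,0,0]
    - [0,0,0]

```text
t: 4.27
tcp_pos: [0.5326, -0.2593, -0.0234]
tool_rot: [0.558, 0.83, -0.0, 0.0]
force: [-0.1, 1.2, 3.2]
finger_gap: 0.0
gripper_force: 1.4
```

```bash
python3 - <<'E'
from h import *
s=snap('scene','s5')
for v in range(272,290,1): print(v,[pt(s,u,v).round(3).tolist() for u in (204,206,208)])
E
```

```text
272 [[0.549, -0.271, 0.101], [0.556, -0.271, 0.109], [0.55, -0.262, 0.085]]
273 [[0.548, -0.271, 0.095], [0.553, -0.27, 0.098], [0.551, -0.264, 0.085]]
274 [[0.547, -0.272, 0.089], [0.551, -0.269, 0.09], [0.55, -0.264, 0.078]]
275 [[0.545, -0.271, 0.08], [0.55, -0.27, 0.083], [0.55, -0.264, 0.074]]
276 [[0.539, -0.268, 0.06], [0.543, -0.266, 0.061], [0.55, -0.265, 0.069]]
277 [[0.538, -0.269, 0.055], [0.546, -0.268, 0.063], [0.548, -0.265, 0.06]]
278 [[0.537, -0.269, 0.048], [0.542, -0.267, 0.05], [0.542, -0.261, 0.039]]
279 [[0.535, -0.268, 0.037], [0.542, -0.268, 0.047], [0.543, -0.263, 0.039]]
280 [[0.535, -0.269, 0.032], [0.541, -0.268, 0.04], [0.54, -0.262, 0.025]]
281 [[0.534, -0.27, 0.027], [0.539, -0.267, 0.028], [0.541, -0.263, 0.023]]
282 [[0.534, -0.271, 0.022], [0.539, -0.268, 0.024], [0.541, -0.264, 0.019]]
283 [[0.533, -0.271, 0.015], [0.536, -0.268, 0.013], [0.54, -0.265, 0.014]]
284 [[0.536, -0.274, 0.018], [0.54, -0.271, 0.018], [0.542, -0.267, 0.014]]
285 [[0.536, -0.275, 0.016], [0.539, -0.271, 0.012], [0.544, -0.269, 0.014]]
286 [[0.538, -0.277, 0.016], [0.542, -0.274, 0.014], [0.546, -0.272, 0.016]]
287 [[0.539, -0.278, 0.013], [0.544, -0.276, 0.016], [0.548, -0.274, 0.016]]
288 [[0.541, -0.281, 0.015], [0.545, -0.278, 0.016], [0.549, -0.275, 0.015]]
289 [[0.543, -0.283, 0.016], [0.547, -0.28, 0.016], [0.552, -0.278, 0.018]]
```

Contact came at TCP z = -0.0234 on the 15 mm plate, so the real tip is about 38.5 mm higher than reported. I'll correct for that: rise, open, then descend to the proper height.

Request:
apply_moves:
  claw: [-1,0.6,0.6,0.6,0.6]
  travel:
    - [0,0,-0.02]
    - [0,0,-0.02]
    - [0,0,-0.02]
    - [0,0,-0.02]
    - [0,0,-0.02]
  turn:
    - [0,0,0]
    - [0,0,0]
    - [0,0,0]
    - [0,0,0]
    - [0,0,0]

```text
t: 4.73
tcp_pos: [0.5321, -0.2589, -0.0083]
tool_rot: [0.558, 0.83, 0.0, -0.0]
force: [0.1, 0.2, 0.0]
finger_gap: 0.562
gripper_force: 0.0
```

Request:
apply_moves:
  claw: [0.6,0.6,0.6,0.6,0.6]
  travel:
    - [0,-0.001,0]
    - [0,-0.001,0.012]
    - [0,-0.001,0.024]
    - [0,-0.001,0.034]
    - [0,-0.001,0.034]
  turn:
    - [0,0,0]
    - [0,0,0]
    - [0,0,0]
    - [0,0,0]
    - [0,0,0]

```text
t: 5.15
tcp_pos: [0.5301, -0.2584, -0.0375]
tool_rot: [0.558, 0.83, 0.0, -0.002]
force: [-0.7, -0.7, 0.2]
finger_gap: 0.801
gripper_force: 0.0
```

Request:
apply_moves:
  claw: [-0.5,-0.5,-0.5,-0.5,-0.5]
  travel:
    - [0,0,0]
    - [0,0,0]
    - [0,0,0]
    - [0,0,0]
    - [0,0,0]
  turn:
    - [0,0,0]
    - [0,0,0]
    - [0,0,0]
    - [0,0,0]
    - [0,0,0]
  newtons: 50

```text
t: 5.57
tcp_pos: [0.5316, -0.2594, -0.035]
tool_rot: [0.558, 0.83, 0.0, -0.0]
force: [-0.5, -0.4, -2.5]
finger_gap: 0.57
gripper_force: 53.1
```

Request:
apply_moves:
  claw: [-0.5,-0.5,-0.5,-0.5,-0.5]
  travel:
    - [0,0,-0.02]
    - [0,0,-0.05]
    - [0,0,-0.09]
    - [0,0,-0.125]
    - [0,0,-0.125]
  turn:
    - [0,0,0]
    - [0,0,0]
    - [0,0,0]
    - [0,0,0]
    - [0,0,0]

```text
t: 5.98
tcp_pos: [0.5352, -0.2619, 0.0705]
tool_rot: [0.558, 0.83, -0.0, 0.006]
force: [1.6, -1.0, -2.4]
finger_gap: 0.566
gripper_force: 53.2
```

```bash
python3 -c "
from h import *
plan(.534,.0217,.065,11.0)"
```

```text
t 5.98 pos [ 0.5352 -0.2619  0.0705] yaw 22.19 F [ 1.6 -1.  -2.4] gap 0.566 grip 53.2 q6 -1.03
travel [0.3289, 0.1325, 0.0045] turn [0.0021, 0.0028, 0.0622] mm 283.7
```

Request:
apply_moves:
  claw: [-0.5,-0.5,-0.5,-0.5,-0.5]
  travel:
    - [0.03,0.012,0]
    - [0.07,0.028,0]
    - [0.11,0.044,0]
    - [0.15,0.06,0]
    - [0.19,0.0765,0]
  turn:
    - [0,0,0.008]
    - [0,0,0.016]
    - [0,0,0.024]
    - [0,0,0.032]
    - [0,0,0.04]

```text
t: 6.4
tcp_pos: [0.5299, -0.094, 0.0642]
tool_rot: [0.61, 0.793, -0.0, -0.001]
force: [0.4, 1.7, -2.7]
finger_gap: 0.567
gripper_force: 53.2
```

```bash
python3 -c "
from h import *
plan(.534,.0217,.065,11.0)"
```

```text
t 6.4 pos [ 0.5299 -0.094   0.0642] yaw 14.86 F [ 0.4  1.7 -2.7] gap 0.567 grip 53.2 q6 -0.64
travel [0.1385, 0.042, -0.0009] turn [-0.0004, -0.0003, 0.0214] mm 115.8
```

Request:
apply_moves:
  claw: [-0.5,-0.5,-0.5,-0.5,-0.5]
  travel:
    - [0.04,0.013,0]
    - [0.08,0.026,0]
    - [0.115,0.036,0]
    - [0.1385,0.042,0]
    - [0.1385,0.042,0]
  turn:
    - [0,0,0.008]
    - [0,0,0.016]
    - [0,0,0.0214]
    - [0,0,0.0214]
    - [0,0,0.0214]

```text
t: 6.82
tcp_pos: [0.5329, 0.0242, 0.0642]
tool_rot: [0.634, 0.774, -0.0, -0.002]
force: [-0.6, 0.9, -2.5]
finger_gap: 0.57
gripper_force: 53.2
```

Request:
apply_moves:
  claw: [-0.5,-0.5,-0.5]
  travel:
    - [0,0,0]
    - [0,0,0]
    - [0,0,0]
  turn:
    - [0,0,0]
    - [0,0,0]
    - [0,0,0]

```text
t: 7.07
tcp_pos: [0.5349, 0.019, 0.0648]
tool_rot: [0.636, 0.772, -0.0, 0.0]
force: [0.4, 0.3, -3.2]
finger_gap: 0.568
gripper_force: 53.2
```

```bash
python3 - <<'E'
from h import *
plan(.534,.0217,.065,11.0)
a=snap('scene','s6');t=snap('top','t6')
A=cv2.resize(a['pixels'][140:250,220:330,::-1],(600,600),interpolation=cv2.INTER_CUBIC)
B=cv2.resize(t['pixels'][180:240,222:282,::-1],(200,200),interpolation=cv2.INTER_CUBIC)
B=np.vstack([B,np.zeros((400,200,3),np.uint8)])
cv2.imwrite('pics/m6.png',np.hstack([A,B]))
E
```

```text
t 7.07 pos [0.5349 0.019  0.0648] yaw 11.06 F [ 0.4  0.3 -3.2] gap 0.568 grip 53.2 q6 -0.37
travel [0.0035, -0.0005, -0.0003] turn [-0.0001, 0.0001, 0.0003] mm 2.8
```

View pics/m6.png

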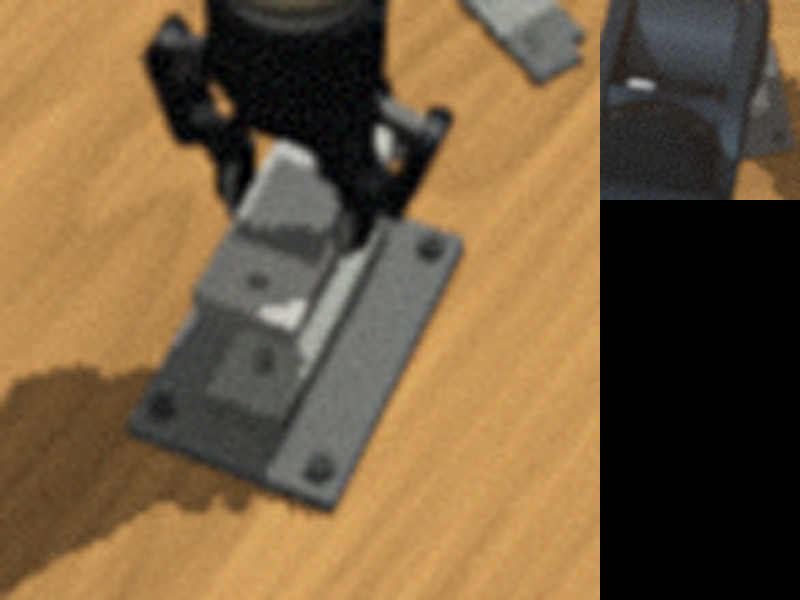

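```bash
cat > fit.py <<'E'
from h import *
from scipy.optimize import minimize
def proj(s,P):
    c=(np.array(s['R'])@P.T).T+s['t'];b=c[:,:2]/c[:,2:];b=b*(1+s['k1']*(b**2).sum(1,keepdims=True));K=s['intrinsics']
    return b*[K[0,0],K[1,1]]+[K[0,2],K[1,2]]
def fit(s,x0,L,box,z0=0,sat=60):
    "box silhouette fit; L=(lx,ly,lz); x0=(x,y,yaw deg of body y axis)"
    u,v=box; h=40; im=s['pixels'][v-h:v+h,u-h:u+h]
    m=(cv2.cvtColor(im,cv2.COLOR_RGB2HSV)[:,:,1]<sat).astype(np.uint8)
    n,lab,st,ce=cv2.connectedComponentsWithStats(m); 
    pc=proj(s,np.array([[x0[0],x0[1],z0+L[2]]]))[0]-[u-h,v-h]
    i=lab[int(pc[1]),int(pc[0])]; hull=cv2.convexHull(np.argwhere(lab==i)[:,::-1].astype(np.int32))
    M=np.zeros(m.shape,np.float32);cv2.fillConvexPoly(M,hull,1)
    if i==0: print('bg')
    def cost(p):
        a=np.radians(p[2]-90);R=np.array([[np.cos(a),-np.sin(a)],[np.sin(a),np.cos(a)]])
        P=np.array([[*(R@[sx*L[0]/2,sy*L[1]/2]+p[:2]),z0+k*L[2]] for sx in(-1,1) for sy in(-1,1) for k in(0,1)])
        q=(proj(s,P)-[u-h,v-h]+.5)*8-.5
        I=np.zeros((640,640),np.uint8);cv2.fillConvexPoly(I,cv2.convexHull(q.round().astype(np.int32)),255)
        return np.abs(cv2.resize(I,(80,80),interpolation=cv2.INTER_AREA)/255.-M).sum()
    r=minimize(cost,x0,method='Nelder-Mead',options=dict(initial_simplex=np.array([x0]*4)+np.vstack([np.zeros(3),np.diag([.006,.006,4])])))
    return r.x.round(4),round(r.fun,1),int(M.sum())
E
python3 - <<'E'
from fit import *
t,s=load('t0'),load('s0')
B=(.534,.0217,101.);P=(.5308,-.259,112.);C=(.498,.2685,68.7)
print('base',fit(t,B,(.11,.17,.012),(252,213)),fit(s,B,(.11,.17,.012),(274,200)))
print('plate',fit(t,P,(.05,.12,.015),(338,213)),fit(s,P,(.05,.12,.015),(207,280)))
print('comp',fit(t,C,(.12,.04,.006),(176,227)),fit(s,C,(.12,.04,.006),(311,138)))
h=lambda S,u,v,z:pt(S,u,v,z).round(4)
print('pins top',h(t,219+82/4,180+139/4,.05),h(t,219+184/4,180+118/4,.05))
a=load('s6');f=110/600
print('hole now',h(a,220+258*f-.4,140+281*f-.4,.1148),'pin tip now',h(a,220+265*f-.4,140+358*f-.4,.058))
b=np.radians(11+90);print('pin small pred',np.array([.534,.0217])-.042*np.array([np.cos(b),np.sin(b)]),'hole pred',np.array([.5349,.019])-.042*np.array([np.cos(b),np.sin(b)]))
E
```

```text
base (array([5.349000e-01, 2.290000e-02, 1.010467e+02]), np.float64(55.9), 1737) (array([5.326000e-01, 2.420000e-02, 1.015873e+02]), np.float64(88.2), 2217)
plate (array([  0.5314,  -0.2603, 112.1873]), np.float64(35.3), 609) (array([  0.5286,  -0.2585, 112.0781]), np.float64(39.0), 1080)
comp (array([ 0.4978,  0.2698, 69.0014]), np.float64(44.8), 462) (array([ 0.495 ,  0.2713, 68.3137]), np.float64(36.8), 437)
pins top [0.5243 0.0595 0.05  ] [ 0.5397 -0.0219  0.05  ]
hole now [ 0.5423 -0.0217  0.1148] pin tip now [ 0.5469 -0.0239  0.058 ]
pin small pred [ 0.54201398 -0.01952834] hole pred [ 0.54291398 -0.02222834]
```

Request:
apply_moves:
  claw: [-0.5,-0.5,-0.5,-0.5,-0.5]
  travel:
    - [0.004,-0.0005,0]
    - [0.004,-0.0005,0.02]
    - [0.004,-0.0005,0.045]
    - [0.004,-0.0005,0.045]
    - [0.004,-0.0005,0.045]
  turn:
    - [0,0,0]
    - [0,0,0]
    - [0,0,0]
    - [0,0,0]
    - [0,0,0]

```text
t: 7.58
tcp_pos: [0.5327, 0.0229, 0.0284]
tool_rot: [0.636, 0.772, -0.001, -0.001]
force: [-0.0, 0.1, -2.7]
finger_gap: 0.565
gripper_force: 53.2
```

```bash
python3 - <<'E'
from h import *
plan(.534,.022,.012,11.1)
a=snap('scene','s7')
cv2.imwrite('pics/s7c.png',cv2.resize(a['pixels'][160:240,235:315,::-1],(600,600),interpolation=cv2.INTER_CUBIC))
E
```

```text
t 7.58 pos [0.5327 0.0229 0.0284] yaw 11.08 F [-0.   0.1 -2.7] gap 0.565 grip 53.2 q6 -0.36
travel [-0.0015, 0.0014, 0.0205] turn [-0.0009, -0.0003, -0.0001] mm 16.5
```

View pics/s7c.png

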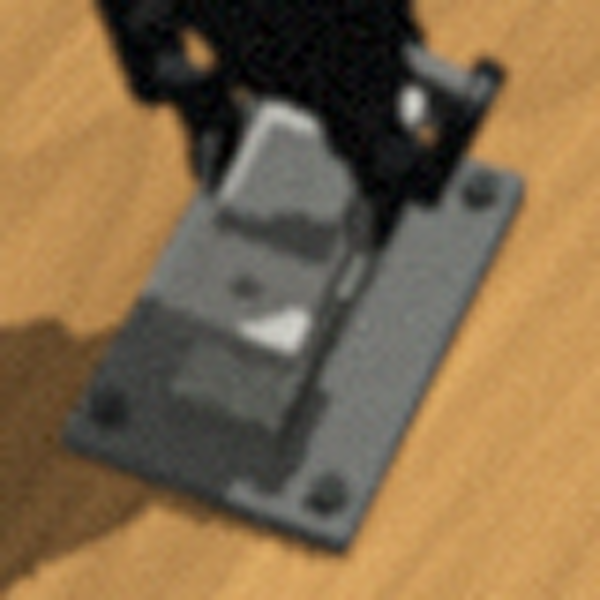

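The plate hovers just above the riser: small hole at crop (245,286), plate end corner (297,355), riser end corners near (175,385) and (278,430). I'll compare these numerically.

```bash
python3 - <<'E'
from h import *
a=load('s7');zt=.0284+.035+.015;g=lambda x,y,z:pt(a,235+(x+.5)/7.5-.5,160+(y+.5)/7.5-.5,z)[:2]
tcp=np.array([.5327,.0229]);c=np.radians(11.08);X=np.array([np.cos(c),np.sin(c)]);Y=np.array([-X[1],X[0]])
for n,p in(('hole',g(245,286,zt)),('plate corner R',g(297,355,zt)),('riserL',g(175,385,.036)),('riserR',g(278,430,.036)),('footL',g(66,440,.012)),('footB',g(345,545,.012)),('footR',g(523,185,.012))):
    d=p-tcp;print(n,p.round(4),'in tcp frame mm',(d@X*1e3).round(1),(d@Y*1e3).round(1))
E
```

```text
hole [ 0.5396 -0.0175] in tcp frame mm -0.9 -41.0
plate corner R [ 0.5697 -0.0299] in tcp frame mm 26.1 -58.9
riserL [ 0.5268 -0.042 ] in tcp frame mm -18.2 -62.6
riserR [ 0.5663 -0.0364] in tcp frame mm 21.6 -64.7
footL [ 0.4995 -0.0706] in tcp frame mm -50.5 -85.4
footB [ 0.6032 -0.0491] in tcp frame mm 55.4 -84.2
footR [0.5709 0.1128] in tcp frame mm 54.7 80.8
```

Request:
apply_moves:
  claw: [-0.5,-0.5,-0.5,-0.5]
  travel:
    - [0,0,0]
    - [0,0,0]
    - [0,0,0]
    - [0,0,0]
  turn:
    - [0,0,0]
    - [0,0,0]
    - [0,0,0]
    - [0,0,0]

```text
t: 7.97
tcp_pos: [0.5343, 0.0231, 0.0298]
tool_rot: [0.635, 0.772, 0.0, 0.001]
force: [0.8, 0.0, -2.3]
finger_gap: 0.568
gripper_force: 53.2
```

```bash
python3 - <<'E'
from h import *
plan(.5343,.0221,.014,11.1)
E
```

```text
t 7.97 pos [0.5343 0.0231 0.0298] yaw 11.13 F [ 0.8  0.  -2.3] gap 0.568 grip 53.2 q6 -0.36
travel [-0.0012, -0.0002, 0.0197] turn [0.0004, 0.0002, 0.0002] mm 15.8
```

Request:
apply_moves:
  claw: [-0.5,-0.5,-0.5,-0.5,-0.5]
  travel:
    - [-0.0012,0,0.003]
    - [-0.0012,0,0.007]
    - [-0.0012,0,0.011]
    - [-0.0012,0,0.015]
    - [-0.0012,0,0.015]
  turn:
    - [0,0,0]
    - [0,0,0]
    - [0,0,0]
    - [0,0,0]
    - [0,0,0]

```text
t: 8.38
tcp_pos: [0.5333, 0.0223, 0.0162]
tool_rot: [0.635, 0.772, -0.0, -0.001]
force: [-0.1, 0.2, -2.3]
finger_gap: 0.571
gripper_force: 53.2
```

Request:
apply_moves:
  claw: [-0.5,-0.5,-0.5,-0.5,-0.5]
  travel:
    - [0,0,0.003]
    - [0,0,0.006]
    - [0,0,0.009]
    - [0,0,0.012]
    - [0,0,0.012]
  turn:
    - [0,0,0]
    - [0,0,0]
    - [0,0,0]
    - [0,0,0]
    - [0,0,0]

```text
t: 8.8
tcp_pos: [0.5337, 0.0222, 0.007]
tool_rot: [0.635, 0.772, -0.0, -0.0]
force: [0.9, 0.6, -3.7]
finger_gap: 0.567
gripper_force: 53.2
```

Request:
apply_moves:
  claw: [-0.5,-0.5,-0.5,-0.5,-0.5]
  travel:
    - [0,0,0.002]
    - [0,0,0.004]
    - [0,0,0.006]
    - [0,0,0.0075]
    - [0,0,0.0075]
  turn:
    - [0,0,0]
    - [0,0,0]
    - [0,0,0]
    - [0,0,0]
    - [0,0,0]

```text
t: 9.22
tcp_pos: [0.5338, 0.0222, 0.0012]
tool_rot: [0.635, 0.772, -0.0, -0.0]
force: [-0.2, -0.3, -2.2]
finger_gap: 0.566
gripper_force: 53.2
```

Request:
apply_moves:
  claw: [-0.5,-0.5,-0.5,-0.5]
  travel:
    - [0,0,0.001]
    - [0,0,0.002]
    - [0,0,0.002]
    - [0,0,0.002]
  turn:
    - [0,0,0]
    - [0,0,0]
    - [0,0,0]
    - [0,0,0]

```text
t: 9.55
tcp_pos: [0.534, 0.0222, 0.0008]
tool_rot: [0.635, 0.772, 0.0, 0.0]
force: [-0.9, -0.1, 6.0]
finger_gap: 0.57
gripper_force: 54.1
```

Contact at the expected seat height, so the plate is flush. I'll release it and rise.

Request:
apply_moves:
  claw: [0.6,0.6,0.6,0.6,0.6]
  travel:
    - [0,0,0]
    - [0,0,0]
    - [0,0,0]
    - [0,0,0]
    - [0,0,0]
  turn:
    - [0,0,0]
    - [0,0,0]
    - [0,0,0]
    - [0,0,0]
    - [0,0,0]

```text
t: 9.97
tcp_pos: [0.5341, 0.0222, -0.0002]
tool_rot: [0.635, 0.772, 0.0, 0.0]
force: [-0.5, -1.0, 0.1]
finger_gap: 0.801
gripper_force: 0.0
```

Request:
apply_moves:
  claw: [0.6,0.6,0.6,0.6,0.6]
  travel:
    - [0,0,-0.02]
    - [0,0,-0.05]
    - [0,0,-0.09]
    - [0,0,-0.13]
    - [0,0,-0.13]
  turn:
    - [0,0,0]
    - [0,0,0]
    - [0,0,0]
    - [0,0,0]
    - [0,0,0]

```text
t: 10.38
tcp_pos: [0.5383, 0.0216, 0.1092]
tool_rot: [0.635, 0.772, 0.003, 0.005]
force: [-0.1, -0.2, 1.3]
finger_gap: 0.796
gripper_force: 0.0
```

```bash
python3 - <<'E'
from h import *
# comparator grip at x=-25 mm
c=np.radians(-21.3);g=np.array([.4975,.269])-.027*np.array([np.cos(c),np.sin(c)]);print(g)
plan(*g,.05,68.7)
E
```

```text
[0.47234434 0.27880778]
t 10.38 pos [0.5383 0.0216 0.1092] yaw 11.14 F [-0.1 -0.2  1.3] gap 0.796 grip 0.0 q6 -0.36
travel [0.3316, -0.0196, 0.0725] turn [0.0025, 0.0029, -0.3198] mm 272.0
```

Request:
apply_moves:
  claw: [0.6,0.6,0.6,0.6,0.6]
  travel:
    - [0.331,-0.02,0.072]
    - [0.331,-0.02,0.072]
    - [0.331,-0.02,0.072]
    - [0.331,-0.02,0.072]
    - [0.331,-0.02,0.072]
  turn:
    - [0,0,-0.32]
    - [0,0,-0.32]
    - [0,0,-0.32]
    - [0,0,-0.32]
    - [0,0,-0.32]

```text
t: 10.8
tcp_pos: [0.4818, 0.2206, 0.0588]
tool_rot: [0.365, 0.931, -0.0, -0.0]
force: [1.6, -0.4, 0.8]
finger_gap: 0.801
gripper_force: 0.0
```

```bash
python3 - <<'E'
from h import *
plan(.4723,.2788,.05,68.7)
E
```

```text
t 10.8 pos [0.4818 0.2206 0.0588] yaw 47.24 F [ 1.6 -0.4  0.8] gap 0.801 grip 0.0 q6 -0.61
travel [0.0581, 0.0453, 0.011] turn [-0.0001, -0.0001, -0.1192] mm 59.6
```

Request:
apply_moves:
  claw: [0.6,0.6,0.6,0.6,0.6]
  travel:
    - [0.058,0.0455,0.011]
    - [0.058,0.0455,0.011]
    - [0.058,0.0455,0.011]
    - [0.058,0.0455,0.011]
    - [0.058,0.0455,0.011]
  turn:
    - [0,0,-0.119]
    - [0,0,-0.119]
    - [0,0,-0.119]
    - [0,0,-0.119]
    - [0,0,-0.119]

```text
t: 11.22
tcp_pos: [0.4732, 0.2776, 0.0503]
tool_rot: [0.189, 0.982, -0.0, -0.0]
force: [-0.3, 0.4, -0.1]
finger_gap: 0.797
gripper_force: 0.0
```

```bash
python3 - <<'E'
from h import *
a=snap('scene','s8');snap('top','t8')
plan(.4723,.2788,-.035,68.7)
A=cv2.resize(a['pixels'][90:170,265:345,::-1],(400,400),interpolation=cv2.INTER_CUBIC)
B=cv2.resize(a['pixels'][160:240,235:315,::-1],(400,400),interpolation=cv2.INTER_CUBIC)
cv2.imwrite('pics/m8.png',np.hstack([A,B]))
E
```

```text
t 11.32 pos [0.4737 0.2768 0.0507] yaw 68.16 F [0.2 0.2 0.2] gap 0.801 grip 0.0 q6 -0.86
travel [0.0026, 0.0016, 0.1071] turn [-0.0001, -0.0001, -0.003] mm 85.7
```

View pics/m8.png

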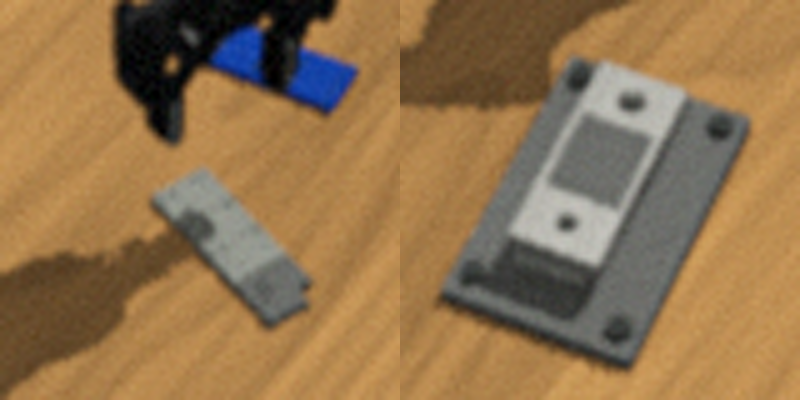

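Right panel: the plate is flush on the base, holes at crop (631,101) and (567,222). Left panel: the open fingers hang above the comparator's plain end, (150–300, 170–325). I'll descend.

Request:
apply_moves:
  claw: [0.6,0.6,0.6,0.6,0.6]
  travel:
    - [0.0026,0.0016,0.03]
    - [0.0026,0.0016,0.06]
    - [0.0026,0.0016,0.09]
    - [0.0026,0.0016,0.105]
    - [0.0026,0.0016,0.112]
  turn:
    - [0,0,-0.003]
    - [0,0,-0.003]
    - [0,0,-0.003]
    - [0,0,-0.003]
    - [0,0,-0.003]

```text
t: 11.73
tcp_pos: [0.4714, 0.2782, -0.0404]
tool_rot: [0.184, 0.983, -0.001, -0.001]
force: [-0.5, 0.9, 0.0]
finger_gap: 0.797
gripper_force: 0.0
```

Request:
apply_moves:
  claw: [0.6,0.6]
  travel:
    - [0,0,0]
    - [0,0,0]
  turn:
    - [0,0,0]
    - [0,0,0]

```text
t: 11.9
tcp_pos: [0.4728, 0.2792, -0.0383]
tool_rot: [0.184, 0.983, 0.0, 0.0]
force: [-0.1, -0.2, -0.5]
finger_gap: 0.803
gripper_force: 0.0
```

Request:
apply_moves:
  claw: [-0.6,-0.6,-0.6,-0.6,-0.6]
  travel:
    - [0,0,0]
    - [0,0,0]
    - [0,0,0]
    - [0,0,0]
    - [0,0,0]
  turn:
    - [0,0,0]
    - [0,0,0]
    - [0,0,0]
    - [0,0,0]
    - [0,0,0]
  newtons: 60

```text
t: 12.32
tcp_pos: [0.4731, 0.2797, -0.0371]
tool_rot: [0.183, 0.983, 0.001, 0.001]
force: [0.1, -1.0, 6.1]
finger_gap: 0.436
gripper_force: 59.4
```

Request:
apply_moves:
  claw: [-0.6,-0.6]
  travel:
    - [0,0,0]
    - [0,0,0]
  turn:
    - [0,0,0]
    - [0,0,0]

```text
t: 12.48
tcp_pos: [0.4731, 0.2797, -0.0371]
tool_rot: [0.183, 0.983, 0.001, 0.001]
force: [-0.9, -0.9, 5.1]
finger_gap: 0.438
gripper_force: 59.4
```

Request:
apply_moves:
  claw: [-0.6,-0.6,-0.6,-0.6,-0.6]
  travel:
    - [0,0,-0.015]
    - [0,0,-0.045]
    - [0,0,-0.085]
    - [0,0,-0.125]
    - [0,0,-0.15]
  turn:
    - [0,0,0]
    - [0,0,0]
    - [0,0,0]
    - [0,0,0]
    - [0,0,0]
  newtons: 80

```text
t: 12.9
tcp_pos: [0.4729, 0.2799, 0.0848]
tool_rot: [0.183, 0.983, 0.001, 0.001]
force: [1.0, 0.9, -1.9]
finger_gap: 0.422
gripper_force: 80.5
```

```bash
python3 - <<'E'
from h import *
plan(.4663,.0087,.085,101.1)
E
```

```text
t 12.9 pos [0.4729 0.2799 0.0848] yaw 68.9 F [ 1.   0.9 -1.9] gap 0.422 grip 80.5 q6 -0.87
travel [-0.1143, -0.3193, -0.0007] turn [0.0005, 0.001, -0.1789] mm 271.3
```

Request:
apply_moves:
  claw: [-0.6,-0.6,-0.6,-0.6,-0.6]
  travel:
    - [-0.01,-0.028,0]
    - [-0.024,-0.066,0]
    - [-0.038,-0.106,0]
    - [-0.052,-0.146,0]
    - [-0.066,-0.186,0]
  turn:
    - [0,0,-0.02]
    - [0,0,-0.045]
    - [0,0,-0.07]
    - [0,0,-0.1]
    - [0,0,-0.13]

```text
t: 13.32
tcp_pos: [0.4672, 0.1205, 0.0822]
tool_rot: [-0.023, 1.0, -0.0, 0.0]
force: [-0.1, -0.5, -1.8]
finger_gap: 0.424
gripper_force: 80.5
```

```bash
python3 - <<'E'
from h import *
plan(.4663,.0087,.085,101.1)
E
```

```text
t 13.32 pos [0.4672 0.1205 0.0822] yaw 92.62 F [-0.1 -0.5 -1.8] gap 0.424 grip 80.5 q6 -1.6
travel [0.0075, -0.1396, -0.0035] turn [-0.0, 0.0001, -0.0471] mm 111.9
```

Request:
apply_moves:
  claw: [-0.6,-0.6,-0.6,-0.6,-0.6]
  travel:
    - [0.002,-0.04,0]
    - [0.005,-0.08,0]
    - [0.007,-0.115,0]
    - [0.0075,-0.1395,0]
    - [0.0075,-0.1395,0]
  turn:
    - [0,0,-0.02]
    - [0,0,-0.04]
    - [0,0,-0.047]
    - [0,0,-0.047]
    - [0,0,-0.047]

```text
t: 13.73
tcp_pos: [0.4671, 0.0065, 0.0821]
tool_rot: [-0.092, 0.996, -0.001, 0.001]
force: [0.4, -0.5, -2.6]
finger_gap: 0.421
gripper_force: 80.5
```

Request:
apply_moves:
  claw: [-0.6,-0.6,-0.6]
  travel:
    - [0,0,0]
    - [0,0,0]
    - [0,0,0]
  turn:
    - [0,0,0]
    - [0,0,0]
    - [0,0,0]

```text
t: 13.98
tcp_pos: [0.466, 0.0109, 0.0815]
tool_rot: [-0.094, 0.996, 0.0, -0.0]
force: [0.5, -0.3, -2.6]
finger_gap: 0.422
gripper_force: 80.5
```

```bash
python3 - <<'E'
from h import *
plan(.4663,.0087,.031,101.1)
E
```

```text
t 13.98 pos [0.466  0.0109 0.0815] yaw 100.82 F [ 0.5 -0.3 -2.6] gap 0.422 grip 80.5 q6 -1.98
travel [0.0001, -0.0028, 0.0632] turn [0.0001, -0.0001, -0.0015] mm 50.6
```

Request:
apply_moves:
  claw: [-0.6,-0.6,-0.6,-0.6,-0.6]
  travel:
    - [0,-0.0028,0.015]
    - [0,-0.0028,0.03]
    - [0,-0.0028,0.045]
    - [0,-0.0028,0.055]
    - [0,-0.0028,0.061]
  turn:
    - [0,0,-0.0015]
    - [0,0,-0.0015]
    - [0,0,-0.0015]
    - [0,0,-0.0015]
    - [0,0,-0.0015]

```text
t: 14.4
tcp_pos: [0.4662, 0.0088, 0.0317]
tool_rot: [-0.097, 0.995, 0.0, -0.001]
force: [-0.3, -0.7, -1.7]
finger_gap: 0.426
gripper_force: 80.5
```

Request:
apply_moves:
  claw: [-0.6,-0.6,-0.6,-0.6]
  travel:
    - [0,0,0]
    - [0,0,0]
    - [0,0,0]
    - [0,0,0]
  turn:
    - [0,0,0]
    - [0,0,0]
    - [0,0,0]
    - [0,0,0]

```text
t: 14.73
tcp_pos: [0.4672, 0.0077, 0.033]
tool_rot: [-0.096, 0.995, -0.0, 0.001]
force: [-0.5, 0.1, -1.8]
finger_gap: 0.425
gripper_force: 80.5
```

```bash
python3 - <<'E'
from h import *
a=snap('scene','s9')
plan(.4663,.0087,.031,101.1)
cv2.imwrite('pics/s9c.png',cv2.resize(a['pixels'][150:240,230:320,::-1],(600,600),interpolation=cv2.INTER_CUBIC))
E
```

```text
t 14.78 pos [0.4672 0.0076 0.033 ] yaw 101.03 F [-0.5  0.2 -2.5] gap 0.428 grip 80.5 q6 -1.99
travel [0.0009, 0.0015, 0.0025] turn [-0.0002, 0.0004, -0.0004] mm 2.5
```

View pics/s9c.png

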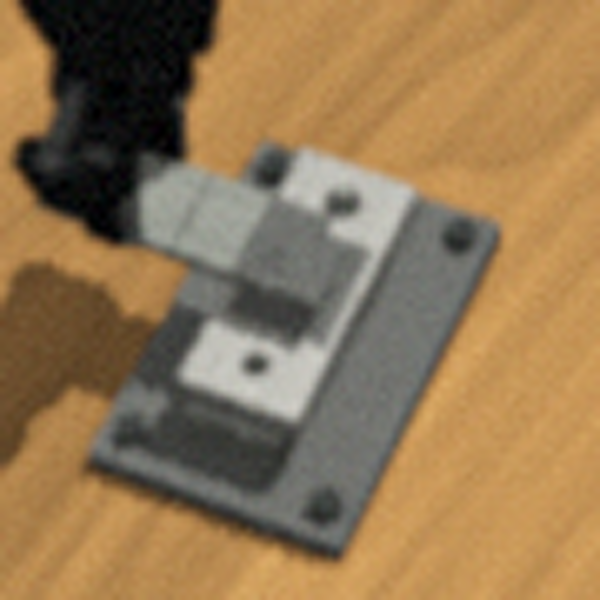

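The frosted end is at crop (303,252), hovering square across the plate between the holes (343,202) and (256,364). I'll check the numbers.

```bash
python3 - <<'E'
from h import *
a=load('s9');g=lambda x,y,z=None:pt(a,230+(x+.5)*.15-.5,150+(y+.5)*.15-.5,z)
H1,H2=g(343,202,.051),g(256,364,.051);print('plate mid',(H1+H2)/2,np.linalg.norm(H1-H2),np.linalg.norm(H1-H2))
print('frost',g(303,252,.076),[g(x,y)[2].round(3) for x,y in((303,252),(280,240),(330,255),(220,215),(170,195),(160,215))])
print('plate z',g(290,385),g(385,200))
E
```

```text
plate mid [0.53378574 0.02325385 0.051     ] 0.08408616111092657 0.08408616111092657
frost [0.53657024 0.02107571 0.076     ] [np.float64(0.072), np.float64(0.076), np.float64(0.075), np.float64(0.077), np.float64(0.078), np.float64(0.074)]
plate z [ 0.55854849 -0.01890019  0.0521585 ] [0.5380885  0.07613867 0.04906491]
```

Frost is within about 4 mm of the field, level, and about 19 mm above the plate, so I'm handing in.

```bash
python3 -c "
from station import manip
print(manip.sign_off())"
```

```text
the job is handed in; nothing more can be done
None
```

I handed the job in with the backplate flush on both pins and released, and the comparator held label up and level about 19 mm above the plate, square across it between the pins, its frosted end within about 4 mm of the plate's middle; sign-off gave no verdict.

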